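# Tighten the recessed hold-down screw of the sign-in stand

### The job

The visitor sign-in stand rocks because its hold-down screw is loose: take the large T-handled hex key from the wooden block, push it gently all the way down into the recessed hexagon of the screw in the stand's foot, and only once it is fully home turn the screw clockwise until it comes up tight against its stop. Then draw the key out and stand it back in its hole in the block, let go, and leave everything else where it is; never lean hard on the screw.

Things in the scene. Friction and masses are not known exactly. Their poses are not given: they have to be found in the camera images.
- bigkey: the large T-handled hex key, 160-250 g, upright in its block. Origin: its tip, z up the shank, x along the bar. Steel shank: hexagon 14 mm across flats, 110 mm long, corners towards +-x, flats facing +-y; lowest 3 mm tapered. On top a black plastic bar 100 mm long (x), 18 mm thick (y), 26 mm high (z 110 to 136 mm), to be gripped across its 18 mm; within 25 degrees of the block's x axis
- block: wooden tool block 65 (x) x 165 (y) x 60 mm, fixed, origin under its middle. The large key stands in the hole on its +y side, the small key 95 mm from it on the -y side
- hole (a point): centre of the mouth of the large key's hole in the top of the block, 60 mm above the table, axes of the block. Round, 18.5 mm wide, 50 mm deep, 1.5 mm chamfer; the key's tip rests on its floor
- stand: visitor sign-in stand, fixed: grey foot plate 170 x 320 x 10 mm with a round boss 60 mm wide, 40 mm high, whose counterbore (32 mm wide, open on top) holds the screw. Origin under the screw's axis, z up. A tilted white tablet, top edge 215 mm high, on a mast centred 215 mm away along +y; it begins 115 mm from the screw
- socket (a point): middle of the counterbore, level with the top of the screw's head, 32 mm above the table, 8 mm below the boss's top; axes of the stand. Steel cap screw, head 24 mm wide, hexagon socket 14.8 mm across flats, flat floor 12 mm down. It stands in a clearance hole, its axis up to 2.5 mm off this point in x and in y, and its flats (repeating every 60 degrees) point any way: neither is measured
- screw (a joint): angle of the screw in rad, growing as it turns clockwise seen from above (tightening): loose at the start, 0 to 0.4; solid against its stop at 1.3. Turns against a light drag of about 0.05 N m and stays where it is left. The key drops into the hexagon when within about 6 degrees, and has as much play in it each way; forced at the stop, it slips round in the hexagon above about 0.12 N m
- smallkey: a smaller T-handled key, hexagon 8 mm across flats, shank 95 mm, bar 72 x 14 x 20 mm, standing in the same block; not needed, leave it. Origin at its tip, z up
- bell: chrome hand bell standing on its 65 mm mouth, 121 mm high; leave it. Origin under its centre
- dish: white ceramic dish, 90 mm wide, 32 mm high; leave it. Origin under its centre
- coaster: round wooden coaster, 94 mm wide, 8 mm thick, the pill case stands on it; leave it. Origin under its centre
- pillcase: lipstick-shaped steel pill case, 21 mm wide, 72 mm high, upright on the coaster; leave it. Origin under its centre
- pebble: grey stone pebble, 60 mm wide, 25 mm high; leave it. Origin under its centre
Not all that is in view belongs to the job. What is shaped like the bigkey but yellow is not meant.

How it is judged:
On the way, in this order (a step that is already met when the one before it is completed fails the run):
1. the large key is fully home in the screw (tip within 2 mm of the socket's floor, upright) before the screw has been turned past 0.6 rad (z of bigkey in the frame of socket below -0.01 m and horizontal distance between bigkey and socket below 0.007 m and angle between the z axis of bigkey and the z axis of socket, either way round below 0.12 rad and value of joint screw below 0.6 rad), for 0.2 s.
2. the screw is turned clockwise to its stop with the key still fully home (value of joint screw above 1.25 rad and z of bigkey in the frame of socket below -0.009 m and horizontal distance between bigkey and socket below 0.007 m), for 0.2 s.
At the end, for the whole second after the job is handed in: The screw stands at its stop (over 1.23 rad), and the large key stands released, upright (within 0.1 rad) and at rest in its own hole in the block, its tip within 5 mm of the hole's floor (value of joint screw above 1.23 rad and z of bigkey in the frame of hole below -0.045 m and horizontal distance between bigkey and hole below 0.006 m and angle between bigkey's own z axis and vertical below 0.1 rad and linear speed of bigkey below 0.02 m/s); the robot touches nothing.
It fails at once if the key is pushed at the screw with more than 25 N before it is home (contact force between bigkey and screw above 25 N and z of bigkey in the frame of socket above -0.01 m).
It fails at once if the key is leant on, or the screw forced past tight, with more than 80 N of contact in the socket (contact force between bigkey and screw above 80 N).
It fails at once if the small key is taken out or knocked (distance of smallkey from where it was at the start of the episode above 0.012 m).
It fails at once if bell, dish, coaster, pill case or pebble disturbed (moved over 15 mm) (distance of any of bell, dish, coaster, pillcase, pebble from where it was at the start of the episode above 0.015 m).
It also fails if it takes over 64 s, if anything falls off the work surface, if the arm or the gripper's body presses on something with over 40 N, if the wrist force passes 120 N, or if a joint passes its speed limit or range.

### The arm

A 6-joint arm with a two-finger parallel gripper is mounted at the origin on the work surface. World frame = base frame: x ahead of the robot, y to its left, z up, the work surface at z = 0. Lengths are in m, angles in rad, forces in N, time in s.
With the tool pointing down it reaches from about 0.35 to 0.975 m from the base axis. Payload 4.9 kg.
Tool frame: the origin (TCP) lies on the centre line of the jaws, within the pads' length; the fingertips stand 8 mm ahead of it and the grasp point (between the pads) lies 11 mm behind it; z points along the fingers, y is the line along which they close (so a half turn about z gives the same grasp; the last joint's range is limited). The gripper opens to 85 mm and grips with 20 to 120 N. Pads are 22 mm wide; open, the fingers measure 114 mm over their backs; the gripper's body (76 mm by 85 mm) begins 54 mm behind the grasp point. The pads swing forward as they close: fully open they stand 13 mm farther back than shut.
Start: joints at [-1.354, 0.053, 1.613, -0, 1.476, -0.119], TCP at [0.206, -0.59, 0.239] pointing down, gripper open.
Joint ranges: [-3.01, 3.01], [-1.01, 2.22], [0.06, 2.58], [-1.02, 4.17], [0.09, 2.62], [-3.14, 3.14]. Speed limits (rad/s): [2.57, 2.57, 3.14, 3.14, 3.14, 3.14].

### API

Orientations are given as a rotation vector (axis times angle).
In Python, from station import ctrl gives the robot as it stands.
- The arm moves only by the shell command python3 -m jog 'ROWS' [FORCE]. ROWS is a JSON list that holds a single list of rows (three levels of brackets), with 1 to 20 rows, each of 7 numbers: the finger opening in m, then dx, dy, dz in units of 50 mm, then a rotation vector rx, ry, rz in rad; each row is the pose to reach, as a shift and turn from the pose commanded when the command began, along the tool's axes at that moment; what a row does not reach only later rows make up. A row lasts 1/12 s, in which the tool goes at most 0.0417 m and 0.125 rad, less where a joint would pass 70% of its speed; a pose out of reach is approached as far as the arm can. The fingers move at their own pace and stop on an object; FORCE is the grip in N (left out, the last holds). Time passes only in rows, so rows that do not move let the fingers close. It prints the time, the measured TCP pose, the force, the opening and the grip force at its end. Input that does not fit is refused with a message, and nothing moves.
- ctrl.get_obs(): the state, without advancing time (a new reading comes with each control period).
- ctrl.get_image(name): name is "side" or "top" or "wrist"; returns the picture (480x640x3 uint8, red, green, blue); there is no depth.
- ctrl.camera_params(name): a dict with "fx", "fy", "cx", "cy" (pixels), "k1" (the pictures are not rectified: a ray, as slopes to the right and down, at radius r is drawn at 1 + k1 r^2 times it, then the intrinsics apply), "T" (4x4, takes a point from camera to world coordinates); the wrist camera has in their place "tool_from_camera" (4x4, takes a point from camera to tool coordinates, whose origin is the TCP and whose axes are the flange's). Camera axes: x right, y down, z forward; pixel columns grow to the right and rows downward; lengths in m; the calibration is good to about 2 mm. A picture is of the moment at which its call begins: read the wrist's pose just before it. camera_params takes no time and is no camera call.
- ctrl.finish_job(): hands the job in; it is judged then, once.
Trained networks look in the newest picture that a camera, given by its name, has taken for a name from the list of things; names that differ only in an ending like _2 or _b are one class to them, and where a whole thing is asked for, a point or a joint stands for the part that bears it (a point fixed in the world has none). Each returns a list of dicts, best first, with "p" (0 to 1); they miss things now and then, are a little off and sometimes report something else, mostly with a low value. They report only what shows in the picture. A call takes as long as a camera call. They do not tell look-alikes from the thing itself.
- ctrl.find_in(camera, thing): "extent" ([left, top, right, bottom] in pixels, round what is visible of it).
- ctrl.cut_out(camera, thing): "mask" (480x640 bool, what is visible of it) and "extent" ([left, top, right, bottom] in pixels, round what is visible of it).
- ctrl.tip_of(camera, thing): "xy" ([column, row] in pixels: a listed point, or the origin of a listed thing).
The state is a dict: "t": time; "q": joint angles; "dq": joint speeds; "effort": joint torques, N m; "tool_pos": TCP position; "tool_rot": TCP orientation; "contact_force": force on the tool from outside, world axes, zero at the start; "wrist_torque": the same for the moment, N m; "opening": finger opening in m; "grip_force": force on a finger pad.
Only numpy, scipy, OpenCV 4.12 (cv2) and the standard library are available. Lean on these libraries where they do the work, as an engineer would, in place of code of your own. Each camera call takes 0.05 s, during which the arm holds its last target. There are 200 camera calls.

## Working session

There is one attempt and no reset: what is moved stays moved. The work goes in short steps, Python scripts to look and compute and a shell command to move; the robot and the scene stay as the last step left them, time stands still between calls to the robot, and variables do not carry over. Pictures are saved under pics/ and viewed, at most 10 in all, crops included, and the job is handed in when it is done.

```bash
mkdir -p pics; ls; python3 - <<'E'
from station import ctrl
import cv2,numpy as np
o=ctrl.get_obs(); print({k:np.round(v,3) for k,v in o.items()})
for n in ("side","top"):
    im=ctrl.get_image(n); cv2.imwrite(f"pics/{n}0.png",im[...,::-1])
    p=ctrl.camera_params(n); print(n,{k:np.round(v,3).tolist() for k,v in p.items()})
    for th in ("bigkey","block","hole","stand","socket","smallkey"):
        f=ctrl.find_in(n,th) if th not in("hole","socket") else []
        t=ctrl.tip_of(n,th)
        print(n,th,[(np.round(a["extent"]).tolist(),round(a["p"],2)) for a in f[:3]],[(np.round(a["xy"],1).tolist(),round(a["p"],2)) for a in t[:3]])
print({k:np.round(v,3).tolist() for k,v in ctrl.camera_params("wrist").items()})
E
```

```text
pics
{'t': np.float64(0.0), 'q': array([-1.354,  0.053,  1.614, -0.   ,  1.476, -0.119]), 'dq': array([ 0.002, -0.   , -0.   ,  0.001, -0.   , -0.001]), 'effort': array([ 0.0000e+00, -3.9368e+01, -3.7018e+01,  0.0000e+00,  7.0000e-03,
        0.0000e+00]), 'tool_pos': array([ 0.206, -0.589,  0.238]), 'tool_rot': array([-3.095, -0.525,  0.   ]), 'contact_force': array([-0.912, -0.106,  0.666]), 'wrist_torque': array([ 0.025,  0.028, -0.001]), 'grip_force': np.float64(0.0), 'opening': np.float64(0.085)}
side {'fx': 468.078, 'fy': 468.078, 'cx': 322.084, 'cy': 238.985, 'k1': -0.087, 'T': [[-1.0, -0.013, 0.014, 0.518], [-0.019, 0.722, -0.691, 0.325], [-0.001, -0.691, -0.723, 0.571], [0.0, 0.0, 0.0, 1.0]]}
side bigkey [([406.0, 172.0, 431.0, 257.0], 0.73), ([293.0, 154.0, 357.0, 206.0], 0.71)] [([405.8, 255.0], 0.59)]
side block [([297.0, 152.0, 350.0, 243.0], 0.59)] [([319.0, 208.3], 0.87)]
side hole [] [([322.3, 200.3], 0.63)]
side stand [([95.0, 340.0, 395.0, 480.0], 0.84)] [([278.5, 378.7], 0.78)]
side socket [] [([278.0, 367.7], 0.56)]
side smallkey [([297.0, 152.0, 348.0, 243.0], 0.
[... 212 characters left out ...]
], [0.018, -0.187, -0.982, 0.784], [0.0, 0.0, 0.0, 1.0]]}
top bigkey [([379.0, 218.0, 399.0, 295.0], 0.81), ([169.0, 358.0, 207.0, 396.0], 0.69), ([313.0, 355.0, 395.0, 373.0], 0.66)] [([347.0, 359.3], 0.8), ([383.8, 265.9], 0.74)]
top block [] [([405.3, 264.8], 0.95)]
top hole [] [([381.0, 260.6], 0.58)]
top stand [([0.0, 117.0, 236.0, 319.0], 0.9)] [([206.5, 237.4], 0.95)]
top socket [] [([203.0, 232.5], 0.58)]
top smallkey [([443.0, 222.0, 468.0, 273.0], 0.67)] [([437.1, 258.8], 0.69)]
{'fx': 392.377, 'fy': 392.377, 'cx': 319.862, 'cy': 234.481, 'k1': -0.047, 'tool_from_camera': [[0.0, -0.948, -0.318, 0.081], [1.0, -0.0, 0.001, 0.0], [-0.001, -0.318, 0.948, -0.135], [0.0, 0.0, 0.0, 1.0]]}
```

View pics/side0.png

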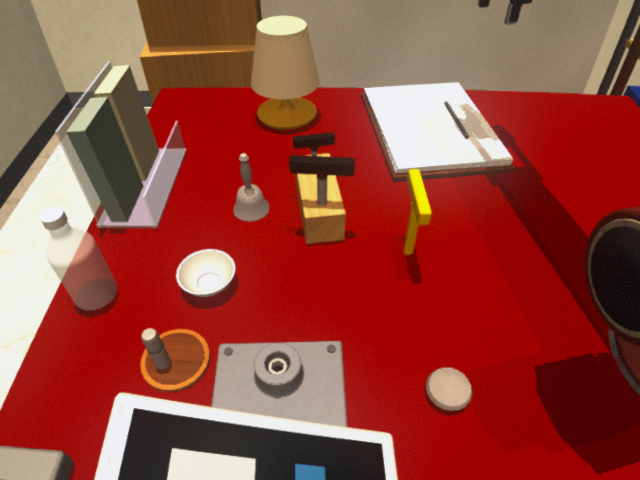

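View pics/top0.png

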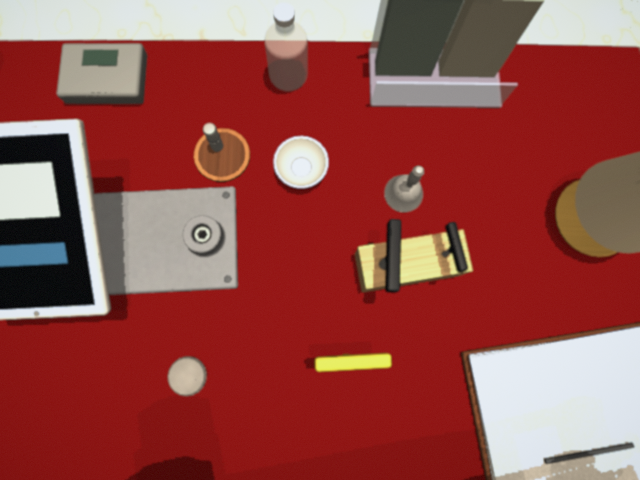

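```bash
cat > h.py <<'E'
from station import ctrl
import cv2,numpy as np
from scipy.spatial.transform import Rotation as R
def cam(n,obs=None):
    p=ctrl.camera_params(n)
    if "T" in p: T=np.array(p["T"])
    else:
        W=np.eye(4); W[:3,:3]=R.from_rotvec(obs["tool_rot"]).as_matrix(); W[:3,3]=obs["tool_pos"]
        T=W@np.array(p["tool_from_camera"])
    K=np.array([[p["fx"],0,p["cx"]],[0,p["fy"],p["cy"]],[0,0,1]]); return K,np.array([p["k1"],0,0,0,0.]),T
def ray(c,uv):
    K,d,T=c; s=cv2.undistortPoints(np.array([[uv]],float),K,d)[0,0]
    v=T[:3,:3]@[s[0],s[1],1]; return T[:3,3],v/np.linalg.norm(v)
def tri(*cu):
    A=np.zeros((3,3));b=np.zeros(3);rs=[ray(c,u) for c,u in cu]
    for o,v in rs: P=np.eye(3)-np.outer(v,v);A+=P;b+=P@o
    X=np.linalg.solve(A,b); return X,[np.linalg.norm((np.eye(3)-np.outer(v,v))@(X-o)) for o,v in rs]
def atz(c,uv,z): o,v=ray(c,uv); return o+v*(z-o[2])/v[2]
def proj(c,X):
    K,d,T=c; Y=(np.asarray(X,float).reshape(-1,3)-T[:3,3])@T[:3,:3]
    return cv2.projectPoints(Y.reshape(-1,1,3),np.zeros(3),np.zeros(3),K,d)[0][:,0]
E
python3 - <<'E'
from h import *
s,t=cam("side"),cam("top"); np.set_printoptions(precision=4,suppress=True)
for n,a,b in (("bar",(322,164),(394,256)),("bar+x end?",(290,165),(394,220)),("end",(355,166),(393,292)),("socket",(278,367),(203,233)),("bossrim",(278,361),(202,235)),("bell",(245,157),(418,172))):
    print(n,*tri((s,a),(t,b)))
im=cv2.imread("pics/top0.png")[190:310,330:490]; im2=cv2.imread("pics/side0.png")[120:260,270:440]
cv2.imwrite("pics/c.png",np.vstack([cv2.resize(im,(560,300),interpolation=3)[:, :],cv2.resize(im2,(560,290),interpolation=3)]))
E
```

```text
bar [ 0.5306 -0.2518  0.134 ] [np.float64(0.0007579664849310909), np.float64(0.0007579664849311857)]
bar+x end? [ 0.581  -0.2539  0.1303] [np.float64(0.0018238086363243432), np.float64(0.0018238086363243494)]
end [ 0.4809 -0.249   0.1332] [np.float64(0.001424848373785928), np.float64(0.0014248483737859339)]
socket [0.5831 0.033  0.0282] [np.float64(0.002376102807025758), np.float64(0.0023761028070257086)]
bossrim [0.5799 0.0316 0.0401] [np.float64(0.00015580116280127456), np.float64(0.00015580116280129882)]
bell [ 0.6575 -0.2942  0.115 ] [np.float64(0.0012037196911470578), np.float64(0.001203719691147129)]
```

View pics/c.png

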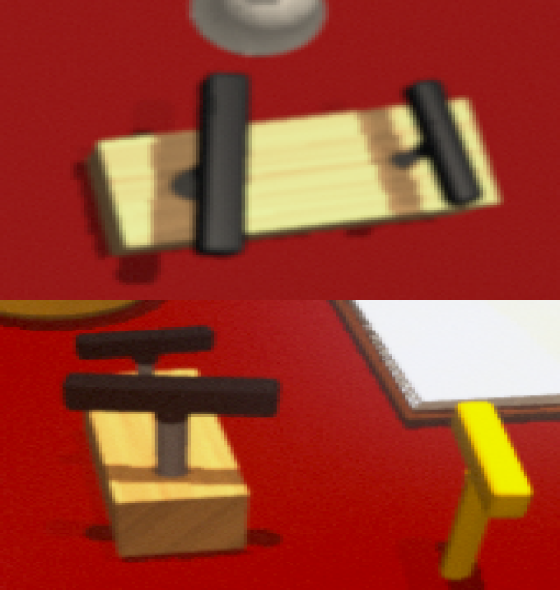

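Big key: black bar at top (394,256) / side (322,164), on the block's +y end, triangulated height 0.133 m (expected 0.133). The yellow lookalike at top (353,362) is not meant, and the black one at top (457,247) is the small key. I'll look at the screw from close up first, on the way.

Careful with the scale: shifts go in units of 50 mm. That gives: 0.478 m is 9.56, -0.467 m is -9.34.

```bash
python3 -m jog '[[[0.085, 9.56, -9.34, 0, 0, 0, 0], [0.085, 9.56, -9.34, 0, 0, 0, 0], [0.085, 9.56, -9.34, 0, 0, 0, 0], [0.085, 9.56, -9.34, 0, 0, 0, 0], [0.085, 9.56, -9.34, 0, 0, 0, 0], [0.085, 9.56, -9.34, 0, 0, 0, 0], [0.085, 9.56, -9.34, 0, 0, 0, 0], [0.085, 9.56, -9.34, 0, 0, 0, 0], [0.085, 9.56, -9.34, 0, 0, 0, 0], [0.085, 9.56, -9.34, 0, 0, 0, 0], [0.085, 9.56, -9.34, 0, 0, 0, 0], [0.085, 9.56, -9.34, 0, 0, 0, 0], [0.085, 9.56, -9.34, 0, 0, 0, 0], [0.085, 9.56, -9.34, 0, 0, 0, 0], [0.085, 9.56, -9.34, 0, 0, 0, 0], [0.085, 9.56, -9.34, 0, 0, 0, 0], [0.085, 9.56, -9.34, 0, 0, 0, 0], [0.085, 9.56, -9.34, 0.8, 0, 0, 0], [0.085, 9.56, -9.34, 1.6, 0, 0, 0], [0.085, 9.56, -9.34, 2.4, 0, 0, 0]]]'
```

```text
t: 2.77
tool_pos: [0.5042, 0.0086, 0.1191]
tool_rot: [3.096, 0.526, 0.005]
contact_force: [0.5, -0.0, -0.2]
opening: 0.0847
grip_force: 0.0
```

```bash
cat > look.py <<'E'
import sys
from h import *
n=sys.argv[1]; np.set_printoptions(precision=4,suppress=True)
o=ctrl.get_obs(); im=ctrl.get_image("wrist"); cv2.imwrite(f"pics/{n}.png",im[...,::-1])
np.savez(f"{n}.npz",tool_pos=o["tool_pos"],tool_rot=o["tool_rot"])
c=cam("wrist",o)
print(o["t"],o["tool_pos"],o["tool_rot"],o["q"],"cam",c[2][:3,3])
for th in sys.argv[2:]: print(th,[(np.round(a["xy"],1),round(a["p"],2)) for a in ctrl.tip_of("wrist",th)[:2]])
E
python3 look.py w1 socket
```

```text
2.7667 [0.5042 0.0086 0.1191] [3.096  0.5265 0.0049] [-0.1305 -0.1349  2.0025 -0.0002  1.2706  1.1034] cam [0.5806 0.0355 0.2548]
socket []
```

In the tool's units: -0.04 m is -0.8, 0.03 m is 0.6.

```bash
python3 -m jog '[[[0.085, -0.8, 0.6, 0, 0, 0, 0], [0.085, -0.8, 0.6, 0, 0, 0, 0], [0.085, -0.8, 0.6, 0, 0, 0, 0]]]' && python3 look.py w2 socket && python3 - <<'E'
from h import *
out=[]
for n in("w1","w2"):
    o=np.load(n+".npz"); c=cam("wrist",o); u=proj(c,[.580,.0316,.04])[0]; print(n,u)
    im=cv2.imread(f"pics/{n}.png"); x,y=[int(v) for v in u]
    x=max(45,min(x,595));y=max(45,min(y,435)); print(x-45,y-45); out.append(cv2.resize(im[y-45:y+45,x-45:x+45],(400,400),interpolation=cv2.INTER_CUBIC))
cv2.imwrite("pics/hex.png",np.hstack(out))
E
```

```text
t: 3.12
tool_pos: [0.476, -0.0348, 0.1217]
tool_rot: [3.097, 0.52, 0.004]
contact_force: [0.3, 0.2, 0.1]
opening: 0.0852
grip_force: 0.0
3.1167 [ 0.476  -0.0348  0.1217] [3.0968 0.5201 0.0044] [-0.229  -0.2089  2.0622 -0.0002  1.2851  1.0091] cam [ 0.5526 -0.0082  0.2573]
socket []
w1 [325.50913561 108.77026012]
280 63
w2 [261.65456353  24.33374222]
216 0
```

View pics/hex.png

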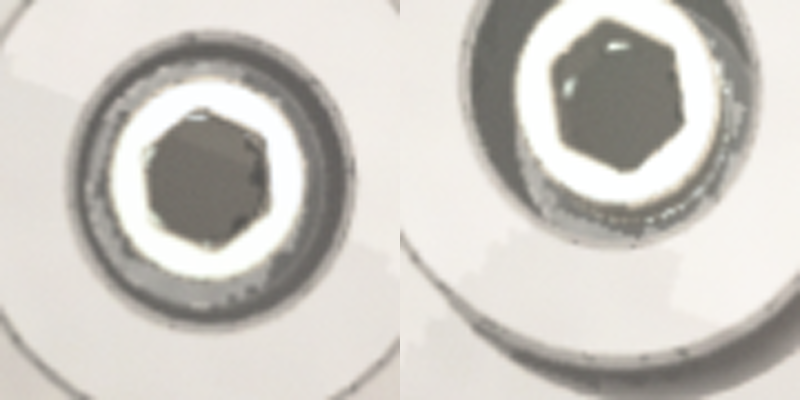

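```bash
cat > hexfit.py <<'E'
from h import *
np.set_printoptions(precision=4,suppress=True)
H=[]
for n in("w1","w2"):
    c=cam("wrist",np.load(n+".npz")); im=cv2.imread(f"pics/{n}.png"); u=proj(c,[.580,.0316,.032])[0]
    g=cv2.cvtColor(im,cv2.COLOR_BGR2GRAY); x0=int(u[0])-32;y0=max(0,int(u[1])-32)
    S=8;q=cv2.resize(g[y0:y0+70,x0:x0+64],None,fx=S,fy=S,interpolation=cv2.INTER_CUBIC)
    for th in(200,170):
        b=(q<th).astype(np.uint8); cs,_=cv2.findContours(b,cv2.RETR_CCOMP,cv2.CHAIN_APPROX_NONE)
        best=[k for k in cs if 250*S*S<cv2.contourArea(k)<900*S*S]
        for k in best:
            hull=cv2.convexHull(k)[:,0]; m=cv2.moments(hull); uc=np.array([m["m10"],m["m01"]])/m["m00"]
            # dense hull outline
            d=np.concatenate([np.linspace(hull[i-1],hull[i],30) for i in range(len(hull))])
            f=lambda p:(np.asarray(p)+.5)/S-.5+[x0,y0]
            P=np.array([atz(c,f(p),.032)[:2] for p in d[::3]]); C=atz(c,f(uc),.032)[:2]
            r=np.hypot(*(P-C).T); a=np.arctan2(*(P-C).T[::-1]); w=np.hypot(*np.gradient(P,axis=0).T)
            ph=np.angle((w*(r-r.mean())*np.exp(6j*a)).sum())/6
            flats=[round(1000*np.ptp(P@[np.cos(t),np.sin(t)]),2) for t in ph+np.pi/6+np.arange(3)*np.pi/3]
            print(n,th,"area",cv2.contourArea(hull)/S/S,"px",f(uc),"C@.032",C,"corner deg",np.degrees(ph)%60,"flats mm",flats)
            if th==200: H.append((c,f(uc)))
print(tri(*H[:2]))
E
python3 hexfit.py
```

```text
w1 200 area 696.1875 px [326.3919 102.9433] C@.032 [0.583 0.032] corner deg 25.634585362142783 flats mm [np.float64(15.31), np.float64(15.28), np.float64(15.23)]
w1 170 area 656.71875 px [326.4047 102.9054] C@.032 [0.583 0.032] corner deg 25.373353058557484 flats mm [np.float64(14.93), np.float64(14.91), np.float64(14.83)]
w2 200 area 787.8984375 px [264.3841  21.0378] C@.032 [0.583  0.0322] corner deg 26.437952294329662 flats mm [np.float64(15.28), np.float64(15.18), np.float64(15.12)]
w2 170 area 750.1015625 px [264.4162  21.0626] C@.032 [0.583  0.0322] corner deg 26.173714732455885 flats mm [np.float64(14.94), np.float64(14.78), np.float64(14.77)]
w2 170 area 1654.375 px [274.2297  28.3258] C@.032 [0.5813 0.0263] corner deg 12.084181859690666 flats mm [np.float64(22.23), np.float64(24.05), np.float64(30.92)]
w2 170 area 758.65625 px [241.5505  20.7379] C@.032 [0.5793 0.0435] corner deg 27.43209382385051 flats mm [np.float64(22.07), np.float64(12.58), np.float64(23.06)]
(array([0.5829, 0.0321, 0.0325]), [np.float64(5.133238726512879e-05), np.float64(5.133238726492684e-05)])
```

In the tool's units: -0.13 m is -2.6, 0.223 m is 4.46.

```bash
python3 -m jog '[[[0.085, 0, 0, -0.84, 0, 0, 0], [0.085, 0, 0, -1.68, 0, 0, 0.1], [0.085, 0, 0.6, -2.6, 0, 0, 0.2], [0.085, -0.38, 4.46, -2.6, 0, 0, 0.38], [0.085, -0.38, 4.46, -2.6, 0, 0, 0.38], [0.085, -0.38, 4.46, -2.6, 0, 0, 0.38], [0.085, -0.38, 4.46, -2.6, 0, 0, 0.38], [0.085, -0.38, 4.46, -2.6, 0, 0, 0.38], [0.085, -0.38, 4.46, -2.6, 0, 0, 0.38], [0.085, -0.38, 4.46, -2.6, 0, 0, 0.38]]]' && python3 look.py k1 bigkey block hole && python3 -m jog '[[[0.085, -0.8, 0.8, 0, 0, 0, 0], [0.085, -0.8, 0.8, 0, 0, 0, 0], [0.085, -0.8, 0.8, 0, 0, 0, 0]]]' && python3 look.py k2 bigkey block hole
```

```text
t: 4.05
tool_pos: [0.5321, -0.2512, 0.2505]
tool_rot: [-3.141, 0.072, -0.002]
contact_force: [0.4, -0.2, -0.0]
opening: 0.085
grip_force: 0.0
4.05 [ 0.5321 -0.2512  0.2505] [-3.1408  0.0724 -0.0022] [-0.5678 -0.0409  1.6883  0.0007  1.493   1.049 ] cam [ 0.6133 -0.2551  0.386 ]
bigkey [(array([320.6, 190.6]), 0.81), (array([273.7, 313.2]), 0.7)]
block [(array([370. , 177.8]), 0.89), (array([361.8,  50. ]), 0.68)]
hole [(array([319.8, 206. ]), 0.83)]
t: 4.5
tool_pos: [0.488, -0.2884, 0.2497]
tool_rot: [3.14, -0.071, -0.0]
contact_force: [-0.1, -0.3, -0.3]
opening: 0.0851
grip_force: 0.0
4.5 [ 0.488  -0.2884  0.2497] [ 3.1399 -0.071  -0.0002] [-0.6647 -0.0919  1.7382 -0.0008  1.4948  0.9514] cam [ 0.5693 -0.2921  0.3851]
bigkey [(array([237.3, 280.5]), 0.82), (array([279., 148.]), 0.65)]
block [(array([329.7, 136.3]), 0.83)]
hole [(array([273.5, 153. ]), 0.79)]
```

```bash
python3 - <<'E'
from h import *
np.set_printoptions(precision=4,suppress=True)
cc=[]
for n in("k1","k2"):
    o=np.load(n+".npz"); c=cam("wrist",o); im=cv2.imread(f"pics/{n}.png")
    print(n,"proj bar corners z.146",proj(c,[[.5306+s*.05,-.2515-s*.0025,.146] for s in(-1,0,1)]).round(1).tolist())
    m=(im.max(2)<75).astype(np.uint8); L,lab,st,ce=cv2.connectedComponentsWithStats(m)
    for i in range(1,L):
        if st[i,4]>800:
            k=max(cv2.findContours((lab==i).astype(np.uint8),0,1)[0],key=cv2.contourArea)
            print(st[i],ce[i],cv2.minAreaRect(k)[0:])
    # tips
a=cam("wrist",np.load("k1.npz"));b=cam("wrist",np.load("k2.npz"))
print("hole",tri((a,(319.8,206)),(b,(273.5,153))),"tip",tri((a,(320.6,190.6)),(b,(279,148))),"block",tri((a,(370,177.8)),(b,(329.7,136.3))))
A=cv2.imread("pics/k1.png");B=cv2.imread("pics/k2.png")
cv2.imwrite("pics/kk.png",np.hstack([A[60:460,180:580],B[60:460,180:580]]))
E
```

```text
k1 proj bar corners z.146 [[319.7, 307.4], [320.0, 238.6], [320.3, 160.7]]
[   6  124   50   64 1151] [ 38.4075 153.2285] ((34.169090270996094, 151.8324737548828), (68.23863220214844, 35.468666076660156), 70.1678695678711)
[ 437  143   37  100 1738] [454.4833 194.7094] ((452.8323059082031, 192.910400390625), (100.73788452148438, 27.826465606689453), 81.25383758544922)
[ 308  155   28  149 3413] [320.6253 234.9502] ((321.4999694824219, 228.99996948242188), (147.99996948242188, 26.999996185302734), 90.0)
[    0   268   640   212 50180] [318.5471 426.5449] ((319.5, 373.5), (211.0, 639.0), 90.0)
k2 proj bar corners z.146 [[259.4, 249.9], [255.8, 173.3], [252.1, 86.8]]
[ 383   75   41  110 1353] [401.8684 128.218 ] ((402.066650390625, 130.04574584960938), (110.08769989013672, 26.407329559326172), 79.4608154296875)
[ 241   86   37  162 4269] [259.1879 172.1176] ((259.80511474609375, 166.388671875), (161.74571228027344, 32.950260162353516), 87.72754669189453)
[    0   309   640   171 49442] [315.1989 428.6689] ((319.5, 394.0), (170.0, 639.0), 90.0)
hole (array([ 0.5324, -0.2525,  0.0643]), [np.float64(0.001258671867050185), np.float64(0.0012586718670500295)]) tip (array([ 0.5308, -0.2519,  0.0008]), [np.float64(0.0005223813049842343), np.float64(0.000522381304984107)]) block (array([ 0.5394, -0.3018, -0.0079]), [np.float64(0.0012150860242326302), np.float64(0.0012150860242324654)])
```

View pics/kk.png

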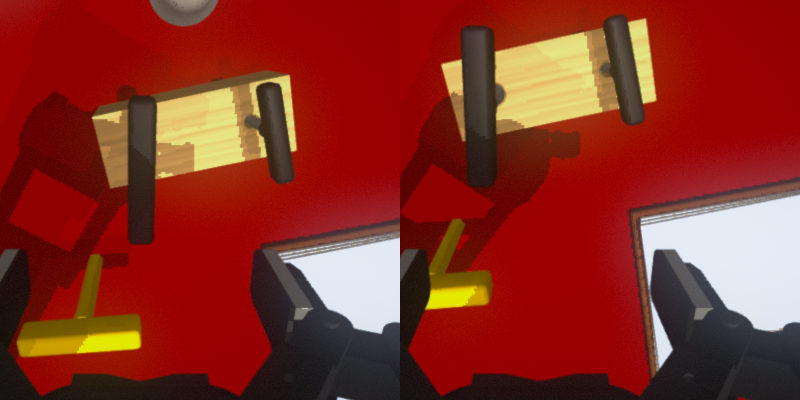

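```bash
cat > barfit.py <<'E'
from h import *
from scipy.optimize import minimize
np.set_printoptions(precision=4,suppress=True)
D=[]
for n,p in(("k1",(321,229)),("k2",(259,170))):
    c=cam("wrist",np.load(n+".npz")); im=cv2.imread(f"pics/{n}.png"); m=(im.max(2)<75).astype(np.uint8)
    L,lab=cv2.connectedComponents(m); m=(lab==lab[p[1],p[0]]).astype(np.uint8)
    m=cv2.morphologyEx(m,cv2.MORPH_OPEN,np.ones((15,15)))
    D.append((c,m[60:320,200:360]))
def cost(v):
    x,y,h,z=v; e=0; R2=R.from_euler("z",h).as_matrix()
    B=np.array([[a*.0495,b*.009,d*.0125] for a in(-1,1) for b in(-1,1) for d in(-1,1)])@R2.T+[x,y,z]
    for c,m in D:
        u=((proj(c,B)-[200,60])*16).round().astype(np.int32); g=np.zeros(m.shape,np.uint8)
        cv2.fillConvexPoly(g,cv2.convexHull(u),255,cv2.LINE_AA,4); e+=np.abs(g/255.-m).sum()
    return e
b=min((minimize(cost,[x,-.2515,-.04,z],method="Nelder-Mead",options=dict(initial_simplex=np.array([[x,-.2515,-.04,z]]+[[x+.003*(i==0),-.2515+.003*(i==1),-.04+.03*(i==2),z+.004*(i==3)] for i in range(4)]),maxiter=400)) for x in(.529,.533) for z in(.131,.135)),key=lambda r:r.fun)
print(b.x,np.degrees(b.x[2]),b.fun,[m.sum() for _,m in D])
o=ctrl.get_obs(); T=R.from_rotvec(o["tool_rot"]).as_matrix(); hd=np.arctan2(T[1,0],T[0,0])
d=np.r_[b.x[:2],b.x[3]-.011]-o["tool_pos"]; print("shift in tool axes",d@T,"turn tool z",hd-b.x[2],"tilt axis",T[:,2])
E
python3 barfit.py
```

```text
[ 0.491  -0.2491 -0.0696  0.1219] -3.985722429928108 2986.9098039215687 [np.uint64(2396), np.uint64(2439)]
shift in tool axes [-0.0007 -0.0379  0.1387] turn tool z 0.026817346832204367 tilt axis [ 0.0007  0.0001 -1.    ]
```

```bash
sed -i 's/m=cv2.morphologyEx.*/k=max(cv2.findContours(m,0,1)[0],key=cv2.contourArea); m=cv2.fillPoly(m*0,[cv2.convexHull(k)],1)/' barfit.py; python3 barfit.py
```

```text
[ 0.5306 -0.252  -0.0582  0.1281] -3.334068039372842 604.1921568627452 [np.uint64(4012), np.uint64(5281)]
shift in tool axes [ 0.039  -0.0368  0.1325] turn tool z 0.015443832131937937 tilt axis [ 0.0007  0.0001 -1.    ]
```

```bash
sed -i 's/m=cv2.fillPoly(.*/m=cv2.fillPoly(m*0,[k],1); m=cv2.morphologyEx(cv2.morphologyEx(m,cv2.MORPH_CLOSE,np.ones((9,9))),cv2.MORPH_OPEN,np.ones((41,19)))/' barfit.py; python3 barfit.py
```

```text
[ 0.53   -0.2519 -0.0645  0.1252] -3.695055351387346 948.7254901960785 [np.uint64(3814), np.uint64(4912)]
shift in tool axes [ 0.0384 -0.0368  0.1354] turn tool z 0.021744249284515113 tilt axis [ 0.0007  0.0001 -1.    ]
```

```bash
python3 - <<'E'
from h import *
np.set_printoptions(precision=4,suppress=True)
a=cam("wrist",np.load("k1.npz"));b=cam("wrist",np.load("k2.npz"))
print("k2 +y edge far/near",atz(b,(242,90),.146),atz(b,(248,243),.146))
print("k1 near end L/R",atz(a,(308,303),.146),atz(a,(333,303),.146), "far L/R top?",atz(a,(308,158),.146),atz(a,(335,158),.146))
for x in(.5305,.532):
  print(x,[proj(c,[[x-.05,-.2515+.0025,.146],[x+.05,-.254,.146],[x+.05,-.254,.120]])[:,1].round(1) for c in(a,b)])
E
```

```text
k2 +y edge far/near [ 0.5791 -0.248   0.146 ] [ 0.4857 -0.2421  0.146 ]
k1 near end L/R [ 0.4843 -0.2412  0.146 ] [ 0.4835 -0.2583  0.146 ] far L/R top? [ 0.5826 -0.2466  0.146 ] [ 0.5818 -0.263   0.146 ]
0.5305 [array([307.5, 160.9, 155.6]), array([250.1,  86.9,  88.6])]
0.532 [array([305.6, 158.4, 153.3]), array([247.9,  84.2,  86.1])]
```

In the tool's units: 0.128 m is 2.56, 0.115 m is 2.3.

```bash
python3 -m jog '[[[0.085, 0.42, -0.38, 0, 0, 0, 0.012], [0.085, 0.84, -0.76, 0, 0, 0, 0.012], [0.085, 0.84, -0.76, 0, 0, 0, 0.012], [0.085, 0.84, -0.76, 0.8, 0, 0, 0.012], [0.085, 0.84, -0.76, 1.6, 0, 0, 0.012], [0.085, 0.84, -0.76, 2.3, 0, 0, 0.012], [0.085, 0.84, -0.76, 2.56, 0, 0, 0.012], [0.085, 0.84, -0.76, 2.56, 0, 0, 0.012], [0.085, 0.84, -0.76, 2.56, 0, 0, 0.012], [0.0, 0.84, -0.76, 2.56, 0, 0, 0.012], [0.0, 0.84, -0.76, 2.56, 0, 0, 0.012], [0.0, 0.84, -0.76, 2.56, 0, 0, 0.012], [0.0, 0.84, -0.76, 2.56, 0, 0, 0.012], [0.0, 0.84, -0.76, 2.56, 0, 0, 0.012], [0.0, 0.84, -0.76, 2.56, 0, 0, 0.012], [0.0, 0.84, -0.76, 2.56, 0, 0, 0.012], [0.0, 0.84, -0.76, 2.56, 0, 0, 0.012], [0.0, 0.84, -0.76, 2.56, 0, 0, 0.012]]]' 60
```

```text
t: 6.2
tool_pos: [0.5334, -0.2523, 0.1223]
tool_rot: [3.14, -0.088, 0.002]
contact_force: [0.3, 1.6, 5.1]
opening: 0.0172
grip_force: 58.9
```

```bash
python3 look.py g1 bigkey
```

```text
6.2 [ 0.5334 -0.2523  0.1223] [ 3.1397 -0.0883  0.0018] [-0.568   0.0696  1.7975  0.0001  1.2732  1.0591] cam [ 0.6146 -0.257   0.2578]
bigkey [(array([321.3, 233.5]), 0.89)]
```

```bash
python3 -m jog '[[[0.0, 0, 0, -0.8, 0, 0, 0], [0.0, 0, 0, -1.6, 0, 0, 0], [0.0, 0, 0, -2, 0, 0, 0], [0.0, 0, 0, -2, 0, 0, 0], [0.0, 0, 0, -2, 0, 0, 0]]]' && python3 look.py g2 bigkey && python3 - <<'E'
from h import *
np.set_printoptions(precision=1,suppress=True)
p=ctrl.camera_params("wrist"); 
o=dict(tool_pos=np.zeros(3),tool_rot=np.zeros(3)); c=cam("wrist",o)
for dx in(-.003,0,.003): print(dx,proj(c,[[dx+.05,-.009,-.024],[dx+.05,.009,-.024],[dx+.05,.009,.002],[dx-.05,0.009,-.024],[dx,0,.112]]).tolist())
im=cv2.imread("pics/g2.png"); cv2.imwrite("pics/g2c.png",cv2.resize(im[100:440,190:450],(612,800))[:600])
for n in("side","top"):
    a=ctrl.get_image(n); cv2.imwrite(f"pics/{n}1.png",a[...,::-1]); print(n,[(x["xy"],x["p"]) for x in ctrl.tip_of(n,"bigkey")[:2]])
E
```

```text
t: 6.72
tool_pos: [0.5332, -0.2522, 0.2218]
tool_rot: [3.14, -0.088, 0.002]
contact_force: [-0.2, -0.3, -2.8]
opening: 0.017
grip_force: 60.8
6.7167 [ 0.5332 -0.2522  0.2218] [ 3.1396 -0.0882  0.0019] [-0.568  -0.0198  1.7157 -0.      1.4442  1.059 ] cam [ 0.6143 -0.2569  0.3573]
bigkey [(array([320.9, 230.3]), 0.97)]
-0.003 [[288.6934410182034, 225.49806140019285], [349.2461580220511, 225.49054557025454], [344.06934482440437, 204.15786165301398], [342.52589825483, 473.77299649339545], [319.33553363649395, 236.8731250423848]]
0 [[288.44029586249155, 215.77606067363172], [349.4860536026215, 215.7690563373849], [344.2298287440673, 196.0067303068633], [342.6933296900263, 468.09419209683165], [319.3338954553611, 232.59642844569197]]
0.003 [[288.1848836013947, 205.8961428432437], [349.7281071127474, 205.88966353289197], [344.3914208036222, 187.7491191656709], [342.86268038150615, 462.3255084353959], [319.3322512692451, 228.28842638662877]]
side [([322.7, 175.5], 0.67), ([407.2, 257.0], 0.59)]
top [([393.2, 255.9], 0.6)]
```

View pics/g2c.png

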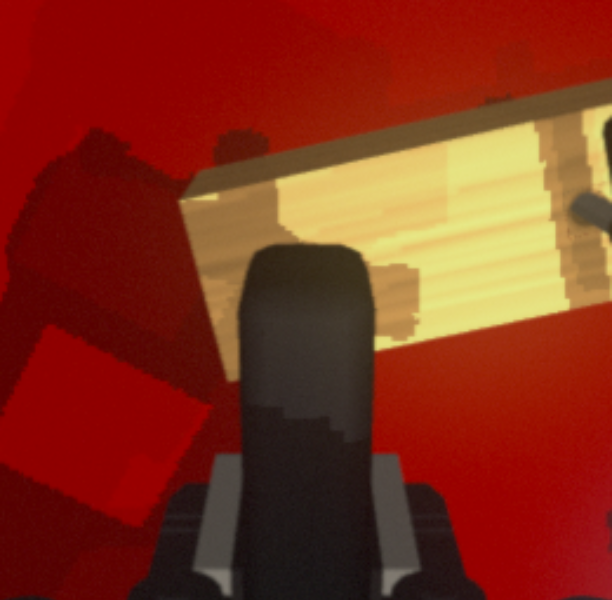

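In the tool's units: -0.2873 m is -5.746, 0.0548 m is 1.096.

```bash
python3 -m jog '[[[0.0, 0.1, -0.8, 0, 0, 0, 0], [0.0, 0.2, -1.6, 0, 0, 0, -0.1], [0.0, 0.3, -2.4, 0, 0, 0, -0.2], [0.0, 0.4, -3.2, 0, 0, 0, -0.3], [0.0, 0.5, -4, 0, 0, 0, -0.4], [0.0, 0.6, -4.8, 0, 0, 0, -0.5], [0.0, 0.704, -5.6, 0, 0, 0, -0.508], [0.0, 0.704, -5.746, 0, 0, 0, -0.508], [0.0, 0.704, -5.746, 0.6, 0, 0, -0.508], [0.0, 0.704, -5.746, 1.096, 0, 0, -0.508], [0.0, 0.704, -5.746, 1.096, 0, 0, -0.508], [0.0, 0.704, -5.746, 1.096, 0, 0, -0.508], [0.0, 0.704, -5.746, 1.096, 0, 0, -0.508], [0.0, 0.704, -5.746, 1.096, 0, 0, -0.508]]]' && python3 - <<'E'
from h import *
np.set_printoptions(precision=4,suppress=True)
o=ctrl.get_obs(); print(o["tool_pos"],np.degrees(2*np.arctan2(o["tool_rot"][1],o["tool_rot"][0])),o["q"],o["contact_force"])
out=[]
T=R.from_rotvec(o["tool_rot"]).as_matrix(); tip=o["tool_pos"]+T@[-.0017,0,.1123]; print("tip pred",tip)
for n in("side","top"):
    a=ctrl.get_image(n); cv2.imwrite(f"pics/{n}2.png",a[...,::-1]); c=cam(n)
    u=proj(c,[tip,[.583,.032,.032]]); print(n,u,[(x["xy"],x["p"]) for x in ctrl.tip_of(n,"bigkey")[:2]])
    x,y=[int(v) for v in u[0]]; print("crop origin",x-50,y-50); out.append(cv2.resize(a[y-50:y+50,x-50:x+50,::-1],(400,400),interpolation=2))
cv2.imwrite("pics/hov.png",np.hstack(out))
E
```

```text
t: 8.18
tool_pos: [0.5854, 0.0323, 0.1687]
tool_rot: [3.061, 0.702, 0.005]
contact_force: [0.3, -0.5, -1.1]
opening: 0.0173
grip_force: 60.7
[0.5854 0.0323 0.1687] 25.845961739323386 [-0.0717  0.0129  1.7739  0.      1.3515  1.048 ] [ 0.3104 -0.5145 -1.1271]
tip pred [0.5843 0.0316 0.0564]
side [[273.6711 354.4072]
 [276.1404 364.4018]] [([274.5, 354.3], 0.79), ([406.6, 253.5], 0.62)]
crop origin 223 304
top [[199.8938 229.9185]
 [202.9401 234.0617]] [([201.6, 227.1], 0.98), ([344.2, 357.0], 0.84)]
crop origin 149 179
```

View pics/hov.png

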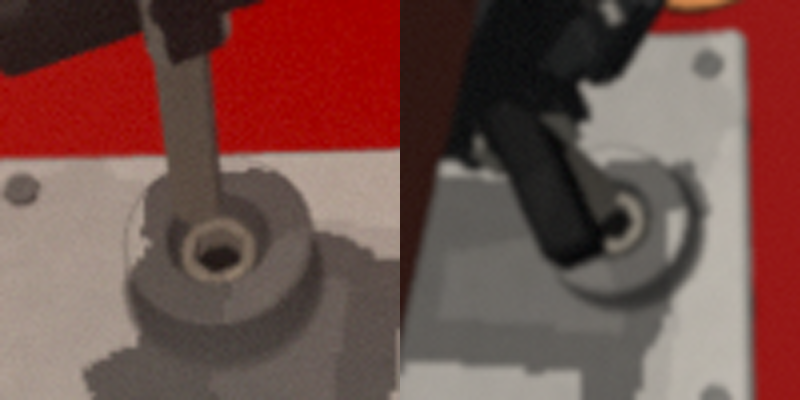

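```bash
python3 - <<'E'
from h import *
np.set_printoptions(precision=2,suppress=True)
o=ctrl.get_obs(); T=R.from_rotvec(o["tool_rot"]).as_matrix(); a=cv2.imread("pics/side2.png").astype(float); c=cam("side")
s=a[...,2]-a[...,:2].mean(2)
for r in(324,328,332,336,340):
    row=s[r,255:290]; bgv=np.median(s[r,284:300]); h=(bgv+row.min())/2; x=np.arange(255,290)
    b=row<h; i=np.flatnonzero(b); L=i[0];Rr=i[-1]
    l=x[L-1]+(row[L-1]-h)/(row[L-1]-row[L]); rr=x[Rr]+(h-row[Rr])/(row[Rr+1]-row[Rr])
    pr=[]
    for dx in(-.0017,):
        P=[]
        for z in np.linspace(.01,.11,60):
            ang=np.arange(6)*np.pi/3; hx=np.c_[dx+.00808*np.cos(ang),.00808*np.sin(ang),np.full(6,.1123-z)]
            u=proj(c,o["tool_pos"]+hx@T.T); P.append((u[:,1].mean(),u[:,0].min(),u[:,0].max()))
        P=np.array(P)[::-1]; pr=[np.interp(r,P[:,0],P[:,k]) for k in(1,2)]
    print(r,"seen",l,rr,(l+rr)/2,"pred",np.array(pr),np.mean(pr))
# counterbore/boss circle in side: ring of screw head
w=a.mean(2); print("screw ring px/mm scale",proj(c,[[.583,.032,.032],[.584,.032,.032],[.583,.033,.032],[.583,.032,.033]]))
g=w[340:395,250:310]; m=(g>0)
crop=cv2.resize(a[345:390,255:300].astype(np.uint8),(540,540),interpolation=2); cv2.imwrite("pics/sc.png",crop)
E
```

```text
324 seen 261.5064516129032 275.5485074626866 268.5274795377949 pred [262.84 276.27] 269.5529000840112
328 seen 262.12307692307695 275.97222222222223 269.04764957264956 pred [263.51 276.78] 270.14599493018136
332 seen 262.5506993006993 276.33069620253167 269.4406977516155 pred [264.19 277.29] 270.73995336096345
336 seen 263.20454545454544 276.7665289256198 269.9855371900826 pred [264.86 277.81] 271.3347786286138
340 seen 263.56849315068496 277.0916030534351 270.33004810206 pred [265.53 278.33] 271.9304727148507
screw ring px/mm scale [[276.14 364.4 ]
 [275.36 364.39]
 [276.08 365.11]
 [276.08 364.02]]
```

View pics/sc.png

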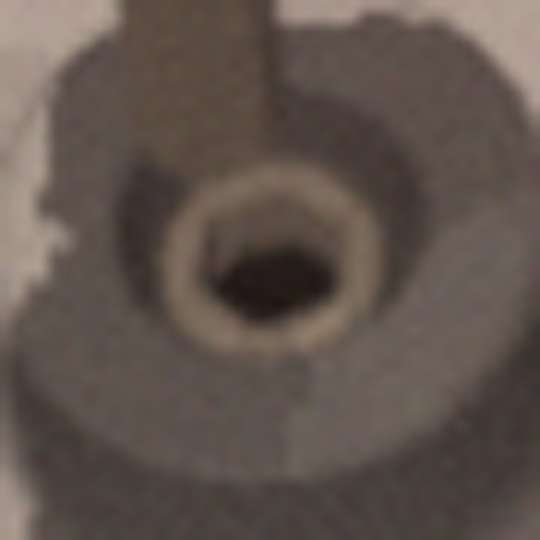

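Careful with the scale: shifts go in units of 50 mm. That gives: -0.001 m is -0.02.

```bash
python3 -m jog '[[[0.0, -0.02, -0.02, 0, 0, -0.038, 0], [0.0, -0.02, -0.02, 0, 0, -0.038, 0], [0.0, -0.02, -0.02, 0, 0, -0.038, 0], [0.0, -0.02, -0.02, 0, 0, -0.038, 0]]]' ; cat > shank.py <<'E'
from h import *
np.set_printoptions(precision=2,suppress=True)
o=ctrl.get_obs(); T0=R.from_rotvec(o["tool_rot"]).as_matrix(); c=cam("side")
print("tool",o["tool_pos"]*1000,"z",T0[:,2]*1000,"head",np.degrees(np.arctan2(T0[1,0],T0[0,0])),o["contact_force"],o["wrist_torque"])
T=T0@R.from_euler("y",.038).as_matrix()
im=ctrl.get_image("side")[...,::-1]; cv2.imwrite("pics/sh.png",im); a=im.astype(float); s=a[...,2]-a[...,:2].mean(2)
print("tip pred",(o["tool_pos"]+T@[-.0017,0,.1123])*1000)
P=[]
for z in np.linspace(0,.11,60):
    ang=np.arange(6)*np.pi/3; hx=np.c_[-.0017+.00808*np.cos(ang),.00808*np.sin(ang),np.full(6,.1123-z)]
    u=proj(c,o["tool_pos"]+hx@T.T); P.append((u[:,1].mean(),u[:,0].min(),u[:,0].max()))
P=np.array(P)[::-1]
for r in(322,326,330,334,338):
    row=s[r,255:290]; bgv=np.median(s[r,286:300]); h=(bgv+row.min())/2; x=np.arange(255,290)
    i=np.flatnonzero(row<h); L=i[0];q=i[-1]
    l=x[L-1]+(row[L-1]-h)/(row[L-1]-row[L]); rr=x[q]+(h-row[q])/(row[q+1]-row[q]); p=np.mean([np.interp(r,P[:,0],P[:,k]) for k in(1,2)])
    print(r,"seen",(l+rr)/2,"pred",p,"diff",(l+rr)/2-p)
E
python3 shank.py
```

```text
t: 8.72
tool_pos: [0.5831, 0.0333, 0.1667]
tool_rot: [3.053, 0.702, -0.057]
contact_force: [0.2, 0.2, -1.5]
opening: 0.0173
grip_force: 60.8
tool [583.05  33.29 166.73] z [ -33.27  -16.31 -999.31] head 25.88817705291841 [ 0.22  0.2  -1.52] [ 0.01 -0.04 -0.05]
tip pred [581.62  32.58  54.43]
322 seen 271.4731482052547 pred 270.84246255559304 diff 0.6306856496616433
326 seen 272.2665311723281 pred 271.4263683889694 diff 0.8401627833586645
330 seen 272.9457561316982 pred 272.01112067034387 diff 0.9346354613543326
334 seen 273.73985535074246 pred 272.5967038562193 diff 1.143151494523181
338 seen 274.35615879416287 pred 273.1831376589355 diff 1.1730211352273727
```

```bash
python3 -m jog '[[[0.0, 0, 0, 0, 0, 0.019, 0], [0.0, 0, 0, 0, 0, 0.019, 0], [0.0, 0, 0, 0, 0, 0.019, 0]]]'; sed -i 's/"y",.038/"y",.019/' shank.py; python3 shank.py; python3 - <<'E'
from h import *
np.set_printoptions(precision=2,suppress=True)
for i in range(6):
    o=ctrl.get_obs(); T=R.from_rotvec(o["tool_rot"]).as_matrix(); print(o["tool_pos"]*1000,T[:,2]*1000)
    im=ctrl.get_image("top" if i%2 else "side")
    cv2.imwrite(f"pics/m{i}.png",im[...,::-1])
n=[cv2.imread(f"pics/m{i}.png") for i in(4,5)]
cv2.imwrite("pics/al.png",np.hstack([cv2.resize(n[0][335:395,245:305],(400,400),interpolation=2),cv2.resize(n[1][195:265,165:235],(400,400),interpolation=2)]))
E
```

```text
t: 9.02
tool_pos: [0.5826, 0.0332, 0.1665]
tool_rot: [3.058, 0.702, -0.029]
contact_force: [0.7, -0.3, -1.3]
opening: 0.0173
grip_force: 60.8
tool [582.62  33.15 166.53] z [ -16.82   -8.17 -999.83] head 25.869925743142968 [ 0.71 -0.34 -1.27] [-0.02  0.03 -0.03]
tip pred [581.13  32.42  54.22]
322 seen 271.4478443526171 pred 271.2691980664904 diff 0.17864628612670685
326 seen 271.97156339031335 pred 271.85303873591033 diff 0.11852465440301785
330 seen 272.525 pred 272.43772002133096 diff 0.0872799786690166
334 seen 273.0994208494209 pred 273.02322649473507 diff 0.0761943546858106
338 seen 273.6425433129752 pred 273.60957789793576 diff 0.032965415039427626
[582.7   33.2  166.52] [ -16.93   -8.19 -999.82]
[582.78  33.2  166.57] [ -16.91   -8.26 -999.82]
[582.82  33.23 166.54] [ -17.     -8.25 -999.82]
[582.88  33.26 166.55] [ -17.     -8.3  -999.82]
[582.89  33.31 166.53] [ -17.06   -8.25 -999.82]
[582.92  33.28 166.55] [ -17.01   -8.29 -999.82]
```

View pics/al.png

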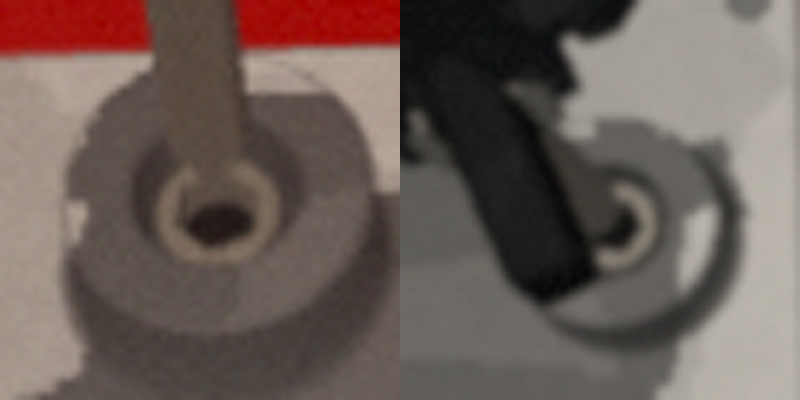

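In the tool's units: 0.018 m is 0.36, 0.01 m is 0.2.

```bash
python3 -m jog '[[[0.0, 0, 0, 0.2, 0, 0, 0], [0.0, 0, 0, 0.36, 0, 0, 0], [0.0, 0, 0, 0.36, 0, 0, 0], [0.0, 0, 0, 0.36, 0, 0, 0]]]'; python3 -m jog '[[[0.0, 0, 0, 0.02, 0, 0, 0], [0.0, 0, 0, 0.04, 0, 0, 0], [0.0, 0, 0, 0.06, 0, 0, 0], [0.0, 0, 0, 0.06, 0, 0, 0], [0.0, 0, 0, 0.06, 0, 0, 0]]]'
```

```text
t: 9.7
tool_pos: [0.5816, 0.0332, 0.1468]
tool_rot: [3.058, 0.703, -0.033]
contact_force: [-0.9, -0.5, -1.5]
opening: 0.0171
grip_force: 60.8
t: 10.12
tool_pos: [0.5826, 0.0331, 0.1457]
tool_rot: [3.057, 0.703, -0.029]
contact_force: [-1.1, 0.1, -1.1]
opening: 0.0172
grip_force: 60.8
```

```bash
python3 -m jog '[[[0.0, 0.008, 0, 0.01, 0, 0, 0], [0.0, 0.008, 0, 0.02, 0, 0, 0], [0.0, 0.008, 0, 0.03, 0, 0, 0], [0.0, 0.008, 0, 0.04, 0, 0, 0], [0.0, 0.008, 0, 0.04, 0, 0, 0]]]'; python3 -m jog '[[[0.0, 0, 0, 0.01, 0, 0, 0], [0.0, 0, 0, 0.02, 0, 0, 0], [0.0, 0, 0, 0.03, 0, 0, 0], [0.0, 0, 0, 0.03, 0, 0, 0]]]'
```

```text
t: 10.53
tool_pos: [0.5827, 0.0333, 0.1433]
tool_rot: [3.058, 0.703, -0.029]
contact_force: [1.2, 0.6, -1.7]
opening: 0.0174
grip_force: 60.8
t: 10.87
tool_pos: [0.5828, 0.0333, 0.1418]
tool_rot: [3.058, 0.703, -0.029]
contact_force: [-0.3, -0.2, -1.6]
opening: 0.017
grip_force: 60.8
```

In the tool's units: 0.0015 m is 0.03, 0.001 m is 0.02.

```bash
python3 -m jog '[[[0.0, 0, 0, 0.01, 0, 0, 0], [0.0, 0, 0, 0.02, 0, 0, 0], [0.0, 0, 0, 0.03, 0, 0, 0], [0.0, 0, 0, 0.03, 0, 0, 0]]]'; python3 -m jog '[[[0.0, 0, 0, 0.01, 0, 0, 0], [0.0, 0, 0, 0.02, 0, 0, 0], [0.0, 0, 0, 0.03, 0, 0, 0], [0.0, 0, 0, 0.03, 0, 0, 0]]]'
```

```text
t: 11.2
tool_pos: [0.5828, 0.0333, 0.1404]
tool_rot: [3.058, 0.703, -0.029]
contact_force: [0.3, 0.6, -1.6]
opening: 0.0172
grip_force: 60.8
t: 11.53
tool_pos: [0.5828, 0.0333, 0.1389]
tool_rot: [3.058, 0.703, -0.029]
contact_force: [0.2, 0.4, -2.5]
opening: 0.0173
grip_force: 60.8
```

```bash
python3 -m jog '[[[0.0, 0, 0, 0.014, 0, 0, 0], [0.0, 0, 0, 0.028, 0, 0, 0], [0.0, 0, 0, 0.04, 0, 0, 0], [0.0, 0, 0, 0.04, 0, 0, 0]]]'; python3 -m jog '[[[0.0, 0, 0, 0.01, 0, 0, 0], [0.0, 0, 0, 0.02, 0, 0, 0], [0.0, 0, 0, 0.03, 0, 0, 0], [0.0, 0, 0, 0.03, 0, 0, 0]]]';python3 -m jog '[[[0.0, 0, 0, 0.01, 0, 0, 0], [0.0, 0, 0, 0.02, 0, 0, 0], [0.0, 0, 0, 0.03, 0, 0, 0], [0.0, 0, 0, 0.03, 0, 0, 0]]]'
```

```text
t: 11.87
tool_pos: [0.5828, 0.0332, 0.1369]
tool_rot: [3.058, 0.703, -0.029]
contact_force: [1.0, 0.5, -2.6]
opening: 0.0174
grip_force: 60.8
t: 12.2
tool_pos: [0.5828, 0.0332, 0.1355]
tool_rot: [3.057, 0.703, -0.029]
contact_force: [1.8, 0.2, -2.6]
opening: 0.0174
grip_force: 60.8
t: 12.53
tool_pos: [0.5828, 0.0332, 0.134]
tool_rot: [3.057, 0.703, -0.029]
contact_force: [1.2, 1.1, -2.1]
opening: 0.0174
grip_force: 60.8
```

In the tool's units: 0.001 m is 0.02, 0.0005 m is 0.01.

```bash
python3 -m jog '[[[0.0, 0, 0, 0.01, 0, 0, 0], [0.0, 0, 0, 0.02, 0, 0, 0], [0.0, 0, 0, 0.02, 0, 0, 0]]]'; python3 -m jog '[[[0.0, 0, 0, 0.006, 0, 0, 0], [0.0, 0, 0, 0.012, 0, 0, 0], [0.0, 0, 0, 0.012, 0, 0, 0]]]'
```

```text
t: 12.78
tool_pos: [0.5827, 0.0332, 0.133]
tool_rot: [3.057, 0.703, -0.029]
contact_force: [1.0, -0.2, -1.3]
opening: 0.0174
grip_force: 60.8
t: 13.03
tool_pos: [0.5827, 0.0332, 0.1324]
tool_rot: [3.057, 0.703, -0.029]
contact_force: [1.7, 0.8, -0.7]
opening: 0.0169
grip_force: 60.8
```

In the tool's units: 0.0004 m is 0.008.

```bash
python3 -m jog '[[[0.0, 0, 0, 0.008, 0, 0, 0], [0.0, 0, 0, 0.008, 0, 0, 0]]]'; python3 -m jog '[[[0.0, 0, 0, 0.008, 0, 0, 0], [0.0, 0, 0, 0.008, 0, 0, 0]]]';  python3 - <<'E'
from h import *
im=ctrl.get_image("side"); cv2.imwrite("pics/in.png",im[...,::-1]); cv2.imwrite("pics/inc.png",cv2.resize(im[300:410,210:340,::-1],(650,550),interpolation=2))
E
```

```text
t: 13.2
tool_pos: [0.5828, 0.0332, 0.1324]
tool_rot: [3.057, 0.703, -0.029]
contact_force: [0.1, 1.0, 0.4]
opening: 0.017
grip_force: 61.2
t: 13.37
tool_pos: [0.583, 0.0332, 0.1323]
tool_rot: [3.057, 0.703, -0.028]
contact_force: [0.5, 1.0, 3.9]
opening: 0.0169
grip_force: 61.5
```

View pics/inc.png

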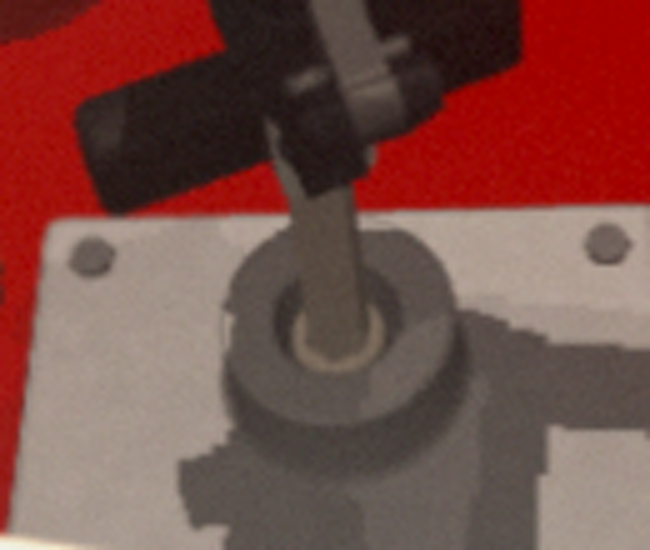

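```bash
cat > st.py <<'E'
from h import *
np.set_printoptions(precision=3,suppress=True)
o=ctrl.get_obs();T=R.from_rotvec(o["tool_rot"]).as_matrix()
print("t",o["t"],"pos",o["tool_pos"]*1000,"head",np.arctan2(T[1,0],T[0,0]),"z",T[:,2],"F",o["contact_force"],"M",o["wrist_torque"],"q6",o["q"][5])
E
python3 st.py; python3 -m jog '[[[0.0, 0, 0, 0, 0.001, 0, 0.08], [0.0, 0, 0, 0, 0.003, 0, 0.16], [0.0, 0, 0, 0, 0.005, 0, 0.24], [0.0, 0, 0, 0, 0.006, 0, 0.32], [0.0, 0, 0, 0, 0.008, 0, 0.4], [0.0, 0, 0, 0, 0.008, 0, 0.4], [0.0, 0, 0, 0, 0.008, 0, 0.4], [0.0, 0, 0, 0, 0.008, 0, 0.4]]]'; python3 st.py
```

```text
t 13.4167 pos [582.951  33.181 132.319] head 0.45178537318453854 z [-0.016 -0.008 -1.   ] F [0.334 0.901 3.252] M [0.206 0.03  0.025] q6 1.0553860888830722
t: 14.08
tool_pos: [0.5833, 0.0331, 0.1323]
tool_rot: [3.14, 0.084, -0.027]
contact_force: [1.1, 0.2, 3.6]
opening: 0.0175
grip_force: 61.5
t 14.0833 pos [583.278  33.109 132.33 ] head 0.053292104421340115 z [-0.017 -0.001 -1.   ] F [1.127 0.164 3.573] M [ 0.223 -0.408  0.007] q6 1.4483093075045577
```

```bash
python3 -m jog '[[[0.0, 0, 0, 0, 0.001, 0, 0.08], [0.0, 0, 0, 0, 0.003, 0, 0.16], [0.0, 0, 0, 0, 0.005, 0, 0.24], [0.0, 0, 0, 0, 0.006, 0, 0.32], [0.0, 0, 0, 0, 0.008, 0, 0.4], [0.0, 0, 0, 0, 0.008, 0, 0.4], [0.0, 0, 0, 0, 0.008, 0, 0.4]]]'; python3 st.py
```

```text
t: 14.67
tool_pos: [0.5834, 0.0329, 0.1323]
tool_rot: [-3.091, 0.54, 0.026]
contact_force: [2.2, 0.5, 4.8]
opening: 0.0169
grip_force: 61.7
t 14.6667 pos [583.364  32.925 132.325] head -0.3456999013036198 z [-0.016  0.007 -1.   ] F [2.228 0.5   4.755] M [-0.101 -0.625 -0.048] q6 1.841437802170577
```

```bash
python3 -m jog '[[[0.0, 0, 0, 0, 0.001, 0, 0.04], [0.0, 0, 0, 0, 0.001, 0, 0.08], [0.0, 0, 0, 0, 0.001, 0, 0.08], [0.0, 0, 0, 0, 0.001, 0, 0.08]]]'; python3 st.py
```

```text
t: 15.0
tool_pos: [0.5833, 0.033, 0.1323]
tool_rot: [-3.067, 0.662, 0.026]
contact_force: [2.9, 0.0, 4.7]
opening: 0.0172
grip_force: 61.8
t 15.0 pos [583.346  32.95  132.312] head -0.42546335033091404 z [-0.016  0.008 -1.   ] F [2.917 0.046 4.701] M [-0.131 -0.662 -0.012] q6 1.9205739708310645
```

```bash
cat > mz.py <<'E'
from h import *
np.set_printoptions(precision=3,suppress=True)
A=[]
for i in range(6):
    o=ctrl.get_obs(); A.append(np.r_[o["contact_force"],o["wrist_torque"],o["effort"][5]]); ctrl.get_image("side")
T=R.from_rotvec(o["tool_rot"]).as_matrix()
print("mean",np.mean(A,0),"sd Mz",np.std(A,0)[5],"head",np.arctan2(T[1,0],T[0,0]),"z",o["tool_pos"][2])
E
python3 mz.py; python3 -m jog '[[[0.0, 0, 0, 0, 0.001, 0, 0.04], [0.0, 0, 0, 0, 0.001, 0, 0.08], [0.0, 0, 0, 0, 0.001, 0, 0.08]]]';python3 mz.py
```

```text
mean [ 2.642 -0.613  4.959 -0.127 -0.662  0.016  0.013] sd Mz 0.024354520037918805 head -0.42545664210812995 z 0.13228667717179762
t: 15.55
tool_pos: [0.5834, 0.0329, 0.1323]
tool_rot: [-3.037, 0.786, 0.026]
contact_force: [2.3, -1.1, 5.3]
opening: 0.0168
grip_force: 61.8
mean [ 2.457 -0.911  4.783 -0.156 -0.653  0.004  0.067] sd Mz 0.03386546367606175 head -0.5054157328353709 z 0.1323161695953508
```

```bash
for i in 1; do python3 -m jog '[[[0.0, 0, 0, 0, 0.001, 0, 0.04], [0.0, 0, 0, 0, 0.001, 0, 0.08], [0.0, 0, 0, 0, 0.001, 0, 0.08]]]'|grep force; python3 mz.py; python3 -m jog '[[[0.0, 0, 0, 0, 0.001, 0, 0.04], [0.0, 0, 0, 0, 0.001, 0, 0.08], [0.0, 0, 0, 0, 0.001, 0, 0.08]]]'|grep force; python3 mz.py; done
```

```text
contact_force: [2.6, -0.4, 3.6]
grip_force: 61.8
mean [ 2.834 -0.46   4.768 -0.127 -0.706  0.001  0.068] sd Mz 0.03836221376278532 head -0.5853842051361806 z 0.13233923069595646
contact_force: [3.5, -0.8, 5.7]
grip_force: 61.8
mean [ 3.309 -0.911  5.655 -0.169 -0.754 -0.008  0.069] sd Mz 0.04393581485854777 head -0.6652163010069342 z 0.13232697983188618
```

```bash
python3 -m jog '[[[0.0, 0, 0, 0, 0.001, 0, 0.04], [0.0, 0, 0, 0, 0.001, 0, 0.08], [0.0, 0, 0, 0, 0.001, 0, 0.08]]]'|grep force; python3 mz.py; python3 -m jog '[[[0.0, 0, 0, 0, 0.001, 0, 0.03], [0.0, 0, 0, 0, 0.001, 0, 0.06], [0.0, 0, 0, 0, 0.001, 0, 0.06]]]'|grep force; python3 mz.py
```

```text
contact_force: [3.5, -1.4, 5.7]
grip_force: 61.7
mean [ 2.645 -0.928  5.207 -0.187 -0.791  0.008  0.069] sd Mz 0.017160927973194223 head -0.7452371395416248 z 0.13231994323284202
contact_force: [2.8, -1.0, 5.7]
grip_force: 61.7
mean [ 2.859 -0.524  4.844 -0.201 -0.804  0.017  0.064] sd Mz 0.010291560673447468 head -0.8052278000169797 z 0.13233589732214973
```

```bash
python3 -m jog '[[[0.0, 0, 0, 0, 0.001, 0, 0.03], [0.0, 0, 0, 0, 0.001, 0, 0.06], [0.0, 0, 0, 0, 0.001, 0, 0.06]]]'|grep force; python3 mz.py; python3 -m jog '[[[0.0, 0, 0, 0, 0.001, 0, 0.03], [0.0, 0, 0, 0, 0.001, 0, 0.06], [0.0, 0, 0, 0, 0.001, 0, 0.06]]]'|grep force; python3 mz.py
```

```text
contact_force: [3.5, -1.2, 4.2]
grip_force: 61.8
mean [ 3.204 -0.846  5.078 -0.246 -0.83   0.007  0.065] sd Mz 0.020905690616953826 head -0.8651853088631609 z 0.13230978167516552
contact_force: [3.1, -1.5, 5.4]
grip_force: 61.7
mean [ 2.971 -1.271  5.015 -0.268 -0.843  0.001  0.065] sd Mz 0.036627608220921114 head -0.9251483715140947 z 0.1323082191776005
```

```bash
python3 -m jog '[[[0.0, 0, 0, 0, 0.001, 0, 0.02], [0.0, 0, 0, 0, 0.001, 0, 0.04], [0.0, 0, 0, 0, 0.001, 0, 0.04]]]'|grep force; python3 mz.py; python3 -m jog '[[[0.0, 0, 0, 0, 0.001, 0, 0.02], [0.0, 0, 0, 0, 0.001, 0, 0.04], [0.0, 0, 0, 0, 0.001, 0, 0.04]]]'|grep force; python3 mz.py
```

```text
contact_force: [2.5, -0.2, 4.8]
grip_force: 61.7
mean [ 2.864 -1.053  4.992 -0.272 -0.819  0.01   0.06 ] sd Mz 0.027088214468786 head -0.9650965734723579 z 0.13231727093961804
contact_force: [3.2, -0.9, 4.8]
grip_force: 61.8
mean [ 3.188 -1.278  5.115 -0.315 -0.799  0.112  0.151] sd Mz 0.016896424910679886 head -1.0048508710808444 z 0.13232333028512255
```

```bash
python3 -m jog '[[[0.0, 0, 0, 0, -0.001, 0, -0.04], [0.0, 0, 0, 0, -0.002, 0, -0.08], [0.0, 0, 0, 0, -0.002, 0, -0.08], [0.0, -0.004, 0, -0.2, -0.002, 0, -0.08], [0.0, -0.01, 0, -0.5, -0.002, 0, -0.08], [0.0, -0.024, 0, -1.2, -0.002, 0, -0.08], [0.0, -0.04, 0, -1.8, -0.002, 0, -0.08], [0.0, -0.04, 0, -1.8, -0.002, 0, -0.08], [0.0, -0.04, 0, -1.8, -0.002, 0, -0.08]]]'; python3 - <<'E'
from h import *
np.set_printoptions(precision=4,suppress=True)
H={}
for n in("side","top"):
    im=ctrl.get_image(n); cv2.imwrite(f"pics/{n}9.png",im[...,::-1]); H[n]=ctrl.tip_of(n,"hole")[:2]; B=ctrl.tip_of(n,"block")[:1]
    print(n,[(a["xy"],a["p"]) for a in H[n]],[atz(cam(n),a["xy"],.06) for a in H[n]],[(a["xy"]) for a in B])
    a=im.astype(int).max(2); x,y=[int(v) for v in H[n][0]["xy"]]; print(a[y-10:y+11,x-12:x+13:1])
print(tri(*[(cam(n),H[n][0]["xy"]) for n in H]))
E
python3 st.py
```

```text
t: 21.0
tool_pos: [0.5822, 0.0337, 0.2221]
tool_rot: [-2.805, 1.401, 0.029]
contact_force: [0.1, 0.3, -2.4]
opening: 0.0171
grip_force: 61.0
side [([321.0, 197.2], 0.91)] [array([ 0.5318, -0.2591,  0.06  ])] [[318.0, 208.8]]
[[ 42  37  44  41  42  39  40  43  39  43  45  41  76 169 229 241 241 241
  241 242 241 241 241 241 241]
 [ 42  40  41  44  40  40  43  42  41  44  42  54 119 206 238 240 241 242
  242 241 241 241 240 242 241]
 [ 42  44  40  38  37  45  40  42  43  41  48  72 165 231 240 241 242 242
  240 241 241 242 242 241 240]
 [ 41  48  39  42  43  40  42  41  40  43  49  99 197 238 241 241 241 241
  241 241 241 242 241 241 242]
 [ 46  43  40  39  40  40  38  44  44  42  59 149 226 241 241 241 241 241
  241 241 240 241 241 239 242]
 [ 39  41  44  39  41  39  42  41  37  44  81 186 237 241 241 240 241 241
  242 239 242 240 241 241 240]
 [ 41  35  37  40  43  40  44  37  41  53 119 206 241 240 240 241 241 242
  240 242 241 241 242 240 241]
 [ 44  38  38  40  38  42  41  39  42  75 170 230 241 241 242 242 241 241
  241 242 241 241 241 241 242]
 [ 40  40  37  41  42  44  40  44  
[... 923 characters left out ...]
  37  49 118 206 232 211 167 141 135 130 133 134 143 159 192
  231 240 242 241 241 241 241]
 [ 39  45  39  42  75 168 232 240 236 227 211 201 189 190 195 212 221 232
  240 241 241 241 241 241 241]
 [ 36  41  36  55 120 203 238 240 241 240 240 236 233 233 237 239 241 241
  242 241 241 241 242 241 242]
 [ 36  40  42  75 170 231 240 241 241 241 242 241 240 241 241 242 241 241
  240 241 241 241 241 241 242]]
top [] [] [[405.9, 263.9]]
t 21.3 pos [581.32   33.66  219.129] head -0.9280182575824135 z [-0.018  0.014 -1.   ] F [-0.63  -0.079 -1.953] M [-0.017 -0.019  0.025] q6 2.421448672704454Traceback (most recent call last):
  File "<stdin>", line 7, in <module>
IndexError: list index out of range
```

```bash
python3 - <<'E'
from h import *
np.set_printoptions(precision=4,suppress=True)
c=cam("side"); print(atz(c,(320.8,201.4),.06),"bias-corr",atz(c,(319.4,199.1),.06))
t=cam("top"); print(proj(t,[[.533,-.2525,.06]]))
a=cv2.imread("pics/top9.png").max(2); x,y=[int(round(v)) for v in proj(t,[[.533,-.2525,.06]])[0]]; print(x,y); print(a[y-10:y+11,x-12:x+13])
E
```

```text
[ 0.5319 -0.2487  0.06  ] bias-corr [ 0.5343 -0.2544  0.06  ]
[[385.7869 263.0337]]
386 263
[[232 232 232 232 233 232 233 233 233 233 232 232 233 233 233 232 233 233
  232 232 232 232 232 233 233]
 [233 233 233 233 233 233 233 233 233 233 233 233 233 233 232 233 232 233
  232 233 232 232 233 232 233]
 [233 233 233 232 233 233 233 233 233 233 232 233 233 233 233 233 232 233
  232 232 233 233 232 233 233]
 [233 233 233 233 233 233 232 232 231 229 229 228 229 231 232 232 232 233
  232 232 232 233 232 232 232]
 [233 232 233 233 233 232 229 224 215 208 203 204 211 221 226 230 231 233
  232 233 232 233 232 233 232]
 [233 233 232 232 232 228 217 193 167 153 147 149 162 183 201 219 228 232
  233 233 233 233 233 233 233]
 [232 232 233 232 229 218 187 149 119 103  97 100 110 130 156 185 217 230
  233 233 233 233 233 233 233]
 [233 232 233 232 225 196 150 111  91  85  83  82  85  94 117 151 194 225
  232 233 232 233 232 233 233]
 [232 233 233 230 218 177 128  97  87  86  84  85  81  83  94 127 176 219
  231 233 232 233 232 232 232]
 [232 233 232 229 210 169 133 115 103  93  87  82  83  83  85 1
[... 497 characters left out ...]
92 171 159 137 104  94 112 148 195 225
  232 234 234 234 234 234 233]
 [232 233 233 232 232 230 229 222 200 178 167 150 128 131 156 192 222 230
  234 234 233 233 233 234 233]
 [233 233 233 233 233 232 232 227 219 199 188 180 172 184 205 223 231 234
  233 234 233 233 233 233 233]
 [233 233 234 234 234 233 232 231 229 223 220 217 219 224 227 232 233 233
  233 233 233 233 232 232 232]
 [234 234 235 234 234 235 234 233 233 231 230 230 232 232 233 233 233 233
  233 233 233 233 233 233 233]
 [235 234 234 234 234 234 233 234 233 233 233 233 234 233 233 233 233 233
  233 234 233 233 233 232 233]
 [233 233 233 233 233 233 233 233 233 233 232 232 233 233 233 233 233 233
  233 233 233 233 233 233 233]]
```

```bash
python3 -m jog '[[[0.0, 0.4, 0.42, -0.008, -0.0019, 0, -0.1], [0.0, 0.8, 0.84, -0.016, -0.0038, 0, -0.2], [0.0, 1.2, 1.26, -0.024, -0.0057, 0, -0.3], [0.0, 1.6, 1.68, -0.032, -0.0076, 0, -0.4], [0.0, 2, 2.1, -0.04, -0.0095, 0, -0.5], [0.0, 2.4, 2.52, -0.048, -0.0114, 0, -0.6], [0.0, 2.8, 2.94, -0.056, -0.0133, 0, -0.7], [0.0, 3.2, 3.36, -0.06, -0.0152, 0, -0.8], [0.0, 3.6, 3.78, -0.068, -0.0166, 0, -0.872], [0.0, 4, 4.176, -0.076, -0.0166, 0, -0.872], [0.0, 4.01, 4.176, -0.076, -0.0166, 0, -0.872], [0.0, 4.01, 4.176, -0.076, -0.0166, 0, -0.872], [0.0, 4.01, 4.176, -0.076, -0.0166, 0, -0.872], [0.0, 4.01, 4.176, -0.076, -0.0166, 0, -0.872], [0.0, 4.01, 4.176, -0.076, -0.0166, 0, -0.872], [0.0, 4.01, 4.176, -0.076, -0.0166, 0, -0.872]]]'; python3 st.py
```

```text
t: 22.63
tool_pos: [0.5358, -0.2511, 0.2221]
tool_rot: [3.139, -0.086, -0.033]
contact_force: [0.7, 0.2, -1.7]
opening: 0.0169
grip_force: 60.8
t 22.6333 pos [ 535.779 -251.112  222.075] head -0.0548188135149823 z [-0.021 -0.    -1.   ] F [ 0.657  0.226 -1.692] M [0.027 0.011 0.001] q6 1.0682068850716289
```

```bash
python3 -m jog '[[[0.0, -0.026, 0.01, 0.6, 0, 0, 0], [0.0, -0.026, 0.01, 0.8, 0, 0, 0], [0.0, -0.026, 0.01, 0.8, 0, 0, 0], [0.0, -0.026, 0.01, 0.8, 0, 0, 0]]]'; python3 st.py; python3 - <<'E'
from h import *
np.set_printoptions(precision=2,suppress=True)
o=ctrl.get_obs();T=R.from_rotvec(o["tool_rot"]).as_matrix()@R.from_euler("y",.019).as_matrix(); c=cam("side"); im=ctrl.get_image("side")[...,::-1]; cv2.imwrite("pics/p1.png",im)
t=ctrl.tip_of("side","bigkey")[:1]; ctrl.get_image("top"); t2=ctrl.tip_of("top","bigkey")[:1]; print(t,t2)
tip=o["tool_pos"]+T@[-.001,0,.1123]; print("pred tip",tip*1000,proj(c,tip)); print(proj(cam("top"),tip))
# shank: low-saturation pixels between tip and bar
hsv=cv2.cvtColor(im,cv2.COLOR_BGR2HSV)
for z in(.01,.02,.03,.04,.05,.06,.07,.08,.09):
    u=proj(c,o["tool_pos"]+T@[-.001,0,.1123-z])[0]; r=int(round(u[1])); x0=int(u[0])-12; print(z,r,u[0].round(1),x0,hsv[r,x0:x0+25,1])
E
```

```text
t: 22.97
tool_pos: [0.5328, -0.2518, 0.1811]
tool_rot: [-3.14, 0.088, 0.036]
contact_force: [0.2, -0.7, -1.4]
opening: 0.0174
grip_force: 60.7
t 22.9667 pos [ 532.822 -251.798  181.089] head -0.05577705649911011 z [-0.023  0.001 -1.   ] F [ 0.18  -0.685 -1.409] M [-0.027 -0.07  -0.024] q6 1.0663765077436944
[{'xy': [408.1, 255.2], 'p': 0.88}] [{'xy': [389.6, 259.6], 'p': 0.75}]
pred tip [ 531.37 -251.76   68.79] [[321.15 196.12]]
[[386.26 263.22]]
0.01 191 321.1 309 [154 160 157 163 162 162 164 163 135 100  89  89  87  78  93  92 102 144
 171 177 183 173 178 174 173]
0.02 187 321.1 309 [163 163 165 161 163 162 160 159 134  92  87  80  75  85  86 100  95 144
 173 176 173 175 179 176 178]
0.03 182 321.0 309 [157 157 157 154 151 148 145 156 132  93  88  92  85  88  91  93  93 129
 145 143 145 142 142 140 141]
0.04 177 321.0 308 [152 148 149 149 147 144 143 151 160 122  93  84  83  96  89  90  90 114
 127 149 144 140 143 141 142]
0.05 172 320.9 308 [153 149 146 148 145 141 151 155 162 123  88  84  89  82  88  84  87  97
 127 147 141 145 142 140 139]
0.06 167 320.9 308 [180 175 173 149 113  90  99  99 103 100  83  86  87  80  81  78  84  99
 126 158 175 171 172 175 185]
0.07 161 320.8 308 [143 141 146 137  92  86  90 118 121  97  86  79  91  87  85  83  87  95
 128 149 140 138 142 168 217]
0.08 156 320.8 308 [142 143 149 121  85  80  90 120 127  95  82  80  86  82  82  79  82  82
 116 143 144 153 191 255 252]
0.09 151 320.7 308 [255 255 194 103  88  92 100 145 156 108  88  80  83  87  78  77  80  91
 121 197 234 255 250 255 246]
```

In the tool's units: 0.011 m is 0.22, 0.009 m is 0.18.

```bash
python3 -m jog '[[[0.0, 0.032, 0, 0, 0, 0, 0], [0.0, 0.032, 0, 0.06, 0, 0, 0], [0.0, 0.036, 0, 0.12, 0, 0, 0], [0.0, 0.036, 0, 0.18, 0, 0, 0], [0.0, 0.036, 0, 0.22, 0, 0, 0], [0.0, 0.036, 0, 0.22, 0, 0, 0]]]'; python3 st.py; python3 -m jog '[[[0.0, 0.002, 0, 0.04, 0, 0, 0], [0.0, 0.002, 0, 0.08, 0, 0, 0], [0.0, 0.002, 0, 0.12, 0, 0, 0], [0.0, 0.002, 0, 0.12, 0, 0, 0]]]'; python3 st.py
```

```text
t: 23.67
tool_pos: [0.5345, -0.2524, 0.1701]
tool_rot: [3.14, -0.088, -0.035]
contact_force: [-0.8, -0.0, -2.1]
opening: 0.0173
grip_force: 60.7
t 23.6667 pos [ 534.485 -252.395  170.115] head -0.05635516574457699 z [-0.022  0.    -1.   ] F [-0.83  -0.029 -2.055] M [ 0.029 -0.02  -0.076] q6 1.0678606204443035
t: 24.0
tool_pos: [0.5344, -0.2525, 0.1647]
tool_rot: [3.139, -0.088, -0.035]
contact_force: [-2.5, 0.6, -0.4]
opening: 0.0174
grip_force: 61.0
t 24.0 pos [ 534.366 -252.5    164.699] head -0.05625207287083706 z [-0.022 -0.    -1.   ] F [-2.55  0.59 -0.42] M [0.069 0.541 0.064] q6 1.0679038387452038
```

In the tool's units: -0.001 m is -0.02, 0.01 m is 0.2.

```bash
python3 -m jog '[[[0.0, -0.02, 0, 0, 0, 0, 0], [0.0, -0.02, 0, 0, 0, 0, 0], [0.0, -0.02, 0, 0.08, 0, 0, 0], [0.0, -0.02, 0, 0.14, 0, 0, 0], [0.0, -0.02, 0, 0.2, 0, 0, 0], [0.0, -0.02, 0, 0.2, 0, 0, 0]]]'; python3 st.py; python3 -m jog '[[[0.0, 0.002, 0, 0.08, 0, 0, 0], [0.0, 0.004, 0, 0.16, 0, 0, 0], [0.0, 0.004, 0, 0.24, 0, 0, 0], [0.0, 0.006, 0, 0.3, 0, 0, 0], [0.0, 0.006, 0, 0.3, 0, 0, 0]]]'; python3 st.py
```

```text
t: 24.5
tool_pos: [0.5336, -0.2525, 0.154]
tool_rot: [3.139, -0.088, -0.033]
contact_force: [-0.2, 0.7, -0.9]
opening: 0.017
grip_force: 60.8
t 24.5 pos [ 533.59  -252.466  154.018] head -0.056312337375432946 z [-0.021 -0.    -1.   ] F [-0.225  0.713 -0.949] M [-0.001 -0.023 -0.036] q6 1.0671321614934892
t: 24.92
tool_pos: [0.5335, -0.2525, 0.139]
tool_rot: [3.139, -0.088, -0.033]
contact_force: [-0.5, 0.9, -1.9]
opening: 0.0169
grip_force: 60.8
t 24.9167 pos [ 533.503 -252.512  139.016] head -0.056261827672492166 z [-0.021 -0.    -1.   ] F [-0.479  0.889 -1.929] M [ 0.024 -0.004  0.049] q6 1.067366749206768
```

Free descent; 17 mm to the floor.

In the tool's units: 0.0145 m is 0.29, 0.012 m is 0.24.

```bash
python3 -m jog '[[[0.0, 0.002, 0, 0.08, 0, 0, 0], [0.0, 0.004, 0, 0.16, 0, 0, 0], [0.0, 0.004, 0, 0.24, 0, 0, 0], [0.0, 0.006, 0, 0.29, 0, 0, 0], [0.0, 0.006, 0, 0.29, 0, 0, 0]]]'; python3 st.py; python3 -m jog '[[[0.0, 0, 0, 0.014, 0, 0, 0], [0.0, 0, 0, 0.028, 0, 0, 0], [0.0, 0, 0, 0.036, 0, 0, 0], [0.0, 0, 0, 0.036, 0, 0, 0]]]'; python3 st.py
```

```text
t: 25.33
tool_pos: [0.5336, -0.2526, 0.1247]
tool_rot: [3.139, -0.088, -0.033]
contact_force: [0.4, 0.3, -1.7]
opening: 0.0167
grip_force: 60.8
t 25.3333 pos [ 533.554 -252.599  124.703] head -0.05626269078579175 z [-0.021 -0.    -1.   ] F [ 0.392  0.349 -1.72 ] M [0.059 0.013 0.016] q6 1.0676386202448278
t: 25.67
tool_pos: [0.5337, -0.2527, 0.124]
tool_rot: [3.139, -0.088, -0.032]
contact_force: [-0.7, 0.5, -0.9]
opening: 0.0171
grip_force: 60.9
t 25.6667 pos [ 533.719 -252.659  123.972] head -0.05625401498497293 z [-0.021 -0.001 -1.   ] F [-0.674  0.523 -0.939] M [ 0.165  0.258 -0.009] q6 1.0676282074644243
```

In the tool's units: 0.0012 m is 0.024, 0.0006 m is 0.012.

```bash
python3 -m jog '[[[0.0, 0, 0, 0.012, 0, 0, 0], [0.0, 0, 0, 0.024, 0, 0, 0], [0.0, 0, 0, 0.024, 0, 0, 0]]]'; python3 -m jog '[[[0.03, 0, 0, 0, 0, 0, 0], [0.03, 0, 0, 0, 0, 0, 0], [0.06, 0, 0, 0, 0, 0, 0], [0.085, 0, 0, 0, 0, 0, 0], [0.085, 0, 0, 0, 0, 0, 0], [0.085, 0, 0, 0, 0, 0, 0], [0.085, 0, 0, 0, 0, 0, 0], [0.085, 0, 0, 0, 0, 0, 0]]]'; python3 st.py
```

```text
t: 25.92
tool_pos: [0.5337, -0.2527, 0.1226]
tool_rot: [3.139, -0.088, -0.032]
contact_force: [-1.3, 1.2, -1.4]
opening: 0.017
grip_force: 61.0
t: 26.58
tool_pos: [0.5337, -0.2527, 0.1227]
tool_rot: [3.139, -0.088, -0.032]
contact_force: [0.3, 1.0, 0.3]
opening: 0.0853
grip_force: 0.0
t 26.5833 pos [ 533.721 -252.711  122.718] head -0.05631275862004685 z [-0.021 -0.001 -1.   ] F [0.319 1.022 0.276] M [-0.008  0.052 -0.006] q6 1.067658721562286
```

```bash
python3 -m jog '[[[0.085, 0, 0, -0.8, 0, 0, 0], [0.085, 0, 0, -1.6, 0, 0, 0], [0.085, 0, 0, -2.4, 0, 0, 0], [0.085, -0.05, 0, -2.56, 0, 0.02, 0], [0.085, -0.05, 0, -2.56, 0, 0.02, 0], [0.085, -0.05, 0, -2.56, 0, 0.02, 0]]]'; python3 look.py k3 bigkey hole; python3 - <<'E'
from h import *
im=cv2.imread("pics/k3.png"); m=(im.max(2)<75).astype(np.uint8); L,lab,st,ce=cv2.connectedComponentsWithStats(m)
print([(st[i].tolist(),ce[i].round(1).tolist()) for i in range(1,L) if st[i,4]>800])
E
```

```text
t: 27.08
tool_pos: [0.5338, -0.2525, 0.2509]
tool_rot: [3.138, -0.089, -0.0]
contact_force: [-0.5, 1.0, -1.0]
opening: 0.0852
grip_force: 0.0
27.0833 [ 0.5338 -0.2525  0.2509] [ 3.138  -0.0886 -0.    ] [-0.5669 -0.036   1.6827 -0.002   1.4937  1.0605] cam [ 0.6151 -0.257   0.3864]
bigkey [(array([275.6, 316.1]), 0.96)]
hole [(array([320.4, 203.8]), 0.81)]
[([4, 129, 50, 64, 1158], [37.0, 157.9]), ([434, 144, 37, 100, 1679], [451.5, 195.4]), ([306, 156, 28, 148, 3353], [319.1, 235.2]), ([0, 266, 640, 214, 50139], [318.4, 426.6])]
```

```bash
python3 -m jog '[[[0.085, -0.884, -5.18, 0, 0, 0, -0.391], [0.085, -0.884, -5.18, 0, 0, 0, -0.391], [0.085, -0.884, -5.18, 0, 0, 0, -0.391], [0.085, -0.884, -5.18, 0, 0, 0, -0.391], [0.085, -0.884, -5.18, 0, 0, 0, -0.391], [0.085, -0.884, -5.18, 0, 0, 0, -0.391], [0.085, -0.884, -5.18, 0, 0, 0, -0.391], [0.085, -0.884, -5.18, 0, 0, 0, -0.391], [0.085, -0.884, -5.18, 0.8, 0, 0, -0.391], [0.085, -0.884, -5.18, 1.6, 0, 0, -0.391], [0.085, -0.884, -5.18, 2.4, 0, 0, -0.391], [0.085, -0.884, -5.18, 2.6, 0, 0, -0.391], [0.085, -0.884, -5.18, 2.6, 0, 0, -0.391]]]' && python3 look.py w3 && sed 's/("w1","w2")/("w3",)/;s/^print(tri.*//' hexfit.py | python3 -
```

```text
t: 28.32
tool_pos: [0.5008, 0.0077, 0.1152]
tool_rot: [-3.097, -0.521, 0.017]
contact_force: [-0.1, 0.4, 0.2]
opening: 0.0848
grip_force: 0.0
28.3167 [0.5008 0.0077 0.1152] [-3.097  -0.5212  0.0173] [-0.132  -0.1289  2.0042 -0.0024  1.2772  1.1061] cam [0.5792 0.0344 0.2498]
w3 200 area 747.1015625 px [327.2704  93.4376] C@.032 [0.5831 0.0321] corner deg 13.03550531580171 flats mm [np.float64(15.34), np.float64(15.32), np.float64(15.25)]
w3 170 area 704.609375 px [327.3585  93.4238] C@.032 [0.5831 0.032 ] corner deg 12.69565910726493 flats mm [np.float64(14.98), np.float64(14.92), np.float64(14.91)]
```

Careful with the scale: shifts go in units of 50 mm. That gives: -0.06 m is -1.2, -0.04 m is -0.8.

```bash
python3 -m jog '[[[0.085, 0, 0, -0.8, 0, 0, 0], [0.085, 0, 0, -1.2, 0, 0, 0], [0.085, 0, 0, -1.2, 0, 0, 0], [0.085, 0, 0, -1.2, 0, 0, 0]]]' >/dev/null; python3 -c "
from station import ctrl
print(ctrl.finish_job())"
```

```text
the job is handed in; nothing more can be done
None
```

I tightened the screw to its stop, stood the large key back in its hole in the block, released it, and handed the job in at about 29 s; the final check saw the hexagon turned about 73 degrees (1.27 rad), but no verdict was returned.

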